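# Sweep the loose orange caps into the count tray

### The arm

A 7-joint arm with a two-finger parallel gripper is mounted at the origin on the work surface. World frame = base frame: x ahead of the robot, y to its left, z up, the work surface at z = 0. Lengths are in m, angles in rad, forces in N, time in s.
With the tool pointing down it reaches from about 0.35 to 0.9 m from the base axis. Payload 8.1 kg.
Tool frame: the origin (TCP) lies between the finger pads; the fingertips stand 14 mm ahead of it and the grasp point (between the pads) lies 5 mm behind it; z points along the fingers, x is the direction in which the jaws open and shut, and the axes are right-handed (so a half turn about z gives the same grasp; the last joint's range is limited). The gripper opens to 92 mm and grips with 3 to 60 N. Pads are 19 mm wide; open, the fingers measure 130 mm over their backs; the gripper's body (75 mm by 190 mm) begins 47 mm behind the grasp point.
Start: joints at [-1.332, 0.434, 0.025, 1.573, -0.012, 1.134, -0.075], TCP at [0.21, 0.589, 0.208] pointing down, gripper open.
Joint ranges: [-2.62, 2.62], [-0.44, 2.09], [-1.27, 1.32], [0.08, 2.57], [-1.32, 4.46], [0.12, 2], [-2.74, 2.74]. Speed limits (rad/s): [2.22, 2.22, 3.01, 3.01, 3.14, 3.14, 3.14].

### API

Orientations are given as a 3x3 rotation matrix whose columns are the frame's x, y, z axes.
In Python, from bench import get_state, capture, job_done gives the robot as it stands.
- The arm moves only by the shell command python3 -m handwheel 'ROWS' [FORCE]. ROWS is JSON, a list that holds one entry, the list of rows, each a list of 5 numbers: the shift along the world's x, y, z in cm, then the turn about the world's z in degrees, then the gripper's target within -1 to 1 (fully open at 1, half-way at 0, shut at -1). In form: [[[tx, ty, tz, spin, grip], ...]]. A call has 1 to 20 rows; each row is the pose to reach, as a shift and turn from the pose commanded when the call began; what a row does not reach only later rows make up. A row lasts 1/12 s, in which the tool goes at most 41.7 mm and 7.16 degrees, less where a joint would pass 70% of its speed; a pose out of reach is approached as far as the arm can. A call with a gripper value outside its range is refused whole. The fingers move at their own pace and stop on an object; FORCE is the grip in N (left out, the last holds). Time passes only in rows, so rows that repeat a pose let the fingers close. It gives the time, the measured TCP pose, the force and the opening at its end, in the units of the state.
- get_state(): the state, without advancing time (a new reading comes with each control period).
- capture(name): name is "scene" or "top" or "wrist"; returns a dict with "image" (480x640x3 uint8, blue, green, red), "range_z" (480x640 float32, m along the optical axis (not along the pixel's ray), 0 where there is no reading), "intrinsics" (3x3 intrinsics, pixels), "xyz" and "rotation" of the camera in the world. Camera axes: x right, y up, looking along -z (the intrinsics and any distortion apply to the point x, -y, -z); pixel columns grow to the right and rows downward; lengths in m; the calibration is good to about 2 mm. The wrist camera is an equidistant fisheye: a pixel r from the principal point sees the ray r / f radians off the axis. A picture is of the moment at which its call begins.
- job_done(): hands the job in, once; it reports no verdict.
The state is a dict: "time_s": time; "qpos": joint angles; "joint_vel": joint speeds; "tau": joint torques, N m; "position": TCP position; "tcp_rot": TCP orientation; "contact_force": force on the tool from outside, world axes, zero at the start; "torque": the same for the moment, N m; "width": finger opening in m.
Only numpy, scipy, OpenCV 4.12 (cv2) and the standard library are available. Lean on these libraries where they do the work, as an engineer would, in place of code of your own. Each camera call takes 0.05 s, during which the arm holds its last target.

### The job

For the end-of-operation count, sweep the three orange caps along the table with your fingertips, through the open side of the steel count tray, until all three lie flat and wholly inside it. Only push them, never lift them off the table; leave the white cap, the jar, the bowl and the vial where they stand.

Things in the scene. Friction and masses are not known exactly. Their poses are not given: they have to be found in the camera images.
- cap_a_center (a point): orange screw cap of a specimen jar: plastic disc 38 mm across, 18 mm tall, about 20 g, lying flat on the table and sliding freely; the point is its centre, 9 mm above the table. One of the three orange caps to sweep
- cap_b_center (a point): orange screw cap of a specimen jar: plastic disc 38 mm across, 18 mm tall, about 20 g, lying flat on the table and sliding freely; the point is its centre, 9 mm above the table. One of the three orange caps to sweep
- cap_c_center (a point): orange screw cap of a specimen jar: plastic disc 38 mm across, 18 mm tall, about 20 g, lying flat on the table and sliding freely; the point is its centre, 9 mm above the table. One of the three orange caps to sweep
- cap_a: the same orange cap as point cap_a_center; origin at the centre of its underside
- cap_b: the same orange cap as point cap_b_center; origin at the centre of its underside
- cap_c: the same orange cap as point cap_c_center; origin at the centre of its underside
- white_cap_center (a point): white screw cap of a specimen jar: plastic disc 38 mm across, 18 mm tall, about 20 g, lying flat on the table and sliding freely; the point is its centre, 9 mm above the table. It lies in the row with the orange caps and stays where it is
- count_tray: fixed count tray, far left or far right: a U of 4 mm steel walls 26 mm high (back 29) round a green liner flush with the table, 120 mm deep (x) by 180 wide (y) outside. No front wall or lip: the whole -x end (x = -60 mm) is open, roughly towards the robot. Inner faces: back x = 56, sides y = +-86 mm. Origin: mid-tray on the table; x points from the open side to the back
- basket: dark steel instrument basket fixed to the table on the other side from the count tray, 120 mm (x) by 180 mm (y), 40 mm high, holding two instruments; origin under its centre
- jar: clear specimen jar with yellow cap, 48 mm across, 65 mm tall, standing loose at the left side; origin at the centre of its underside
- bowl: round steel bowl, 72 mm across, 40 mm high, standing loose at the right side; origin at the centre of its underside
- vial: small amber vial with blue cap, 26 mm across, 50 mm tall, standing loose between the count tray and the basket; origin at the centre of its underside
Not all that is in view belongs to the job. Leave any pink or purple look-alike of the cap_b alone.

How it is judged:
At the end, for the whole second after the job is handed in: Each orange cap is wholly inside the count tray (its centre at least 15 mm past the open edge), flat on the table (centre below 14 mm) and at rest; white cap, jar, bowl and vial are within 20 mm of their starts, the last three upright (x of cap_a_center in the frame of count_tray between -0.045 and 0.06 m and y of cap_a_center in the frame of count_tray between -0.09 and 0.09 m and height (world z) of each of cap_a_center, cap_b_center, cap_c_center below 0.014 m and linear speed of each of cap_a, cap_b, cap_c below 0.02 m/s and x of cap_b_center in the frame of count_tray between -0.045 and 0.06 m and y of cap_b_center in the frame of count_tray between -0.09 and 0.09 m and x of cap_c_center in the frame of count_tray between -0.045 and 0.06 m and y of cap_c_center in the frame of count_tray between -0.09 and 0.09 m and distance of each of white_cap_center, jar, bowl, vial from where it was at the start of the episode below 0.02 m and angle between each of jar, bowl, vial's own z axis and vertical below 0.3 rad); the robot touches nothing.
It fails at once if an orange cap is lifted off the table or stood on another thing (height (world z) of any of cap_a_center, cap_b_center, cap_c_center above 0.024 m).
It fails at once if the white cap is lifted or shifted by more than 20 mm (distance of white_cap_center from where it was at the start of the episode above 0.02 m or height (world z) of white_cap_center above 0.024 m).
It fails at once if the jar, the bowl or the vial is shifted by more than 20 mm or knocked over (distance of any of jar, bowl, vial from where it was at the start of the episode above 0.02 m or angle between any of jar, bowl, vial's own z axis and vertical above 0.3 rad).
It also fails if it takes over 67 s, if anything falls off the work surface, if the arm or the gripper's body presses on something with over 40 N, if the wrist force passes 120 N, or if a joint passes its speed limit or range.

## Working session

There is one attempt and no reset: what is moved stays moved. The work goes in short steps, Python scripts to look and compute and a shell command to move; the robot and the scene stay as the last step left them, time stands still between calls to the robot, and variables do not carry over. Pictures are saved under pics/ and viewed, and the job is handed in when it is done.

```bash
mkdir -p pics; ls
python3 - <<'E'
from bench import get_state, capture
import cv2,numpy as np
s=get_state(); print(s['time_s'],s['position'],s['tcp_rot'],s['width'])
for n in ['scene','top','wrist']:
    c=capture(n); cv2.imwrite(f'pics/{n}0.png',c['image']); np.savez(f'{n}0.npz',**c)
    print(n,c['intrinsics'],c['xyz'],c['rotation'])
E
```

```text
pics
0.0 [0.20935956 0.58833687 0.20726275] [[ 3.35197247e-01  9.42147906e-01 -3.59907048e-04]
 [ 9.42146753e-01 -3.35197403e-01 -1.48181455e-03]
 [-1.51672839e-03  1.57614902e-04 -9.99998837e-01]] 0.09154938711331116
scene [[479.42559927   0.         319.33330429]
 [  0.         479.42559927 243.46044882]
 [  0.           0.           1.        ]] [1.30474385 0.3736366  0.70291867] [[-0.41970337 -0.5698981   0.70644549]
 [ 0.90741249 -0.24522541  0.34127273]
 [-0.02125229  0.78427078  0.62005459]]
top [[600.94282347   0.         317.42862759]
 [  0.         600.94282347 230.58053651]
 [  0.           0.           1.        ]] [ 0.32612839 -0.01760361  1.07231634] [[-0.02236553  0.98059233 -0.19477798]
 [-0.99918911 -0.02844909 -0.02849175]
 [-0.03348005  0.19398281  0.98043345]]
wrist [[371.64829954   0.         320.06284043]
 [  0.         371.64829954 242.62897092]
 [  0.           0.           1.        ]] [0.14886845 0.61089172 0.38339851] [[ 3.34760159e-01 -9.13273464e-01 -2.32093120e-01]
 [ 9.42303107e-01  3.24264054e-01  8.31725736e-02]
 [-6.99848192e-04 -2.46544933e-01  9.69131109e-01]]
```

View pics/scene0.png

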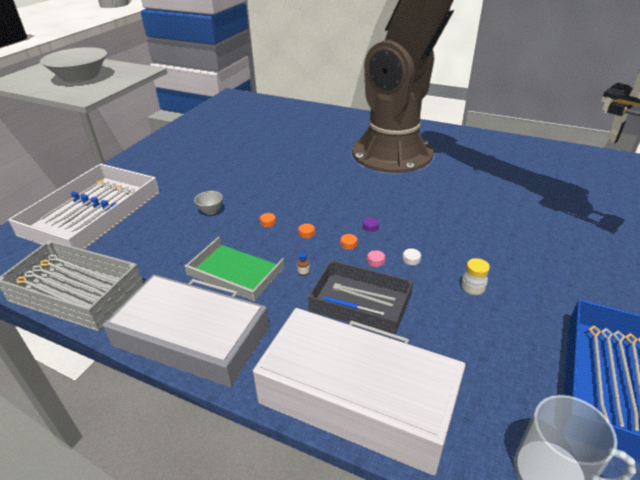

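View pics/top0.png

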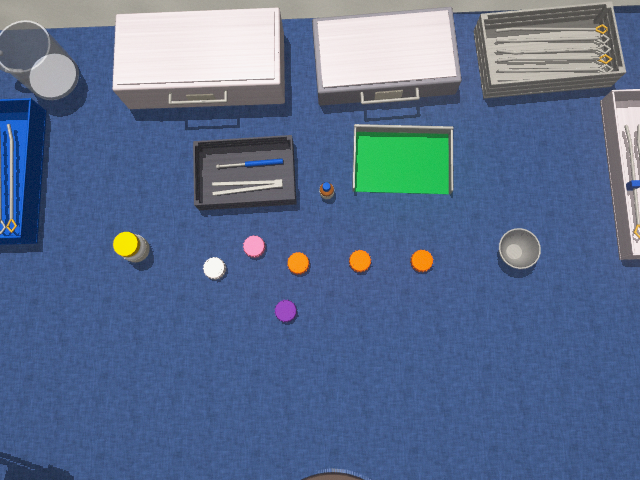

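View pics/wrist0.png

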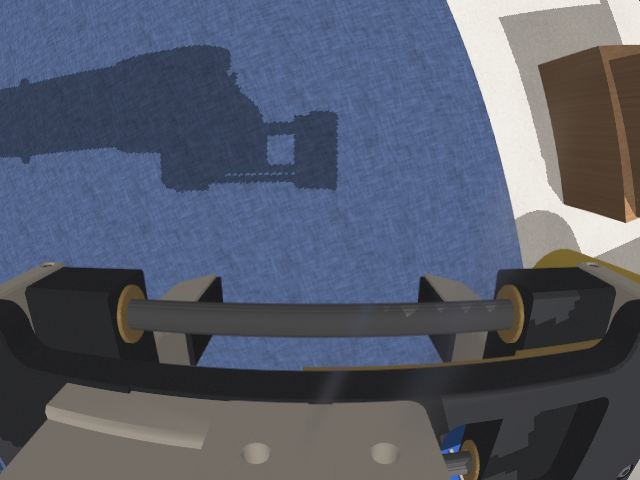

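The top view shows three orange caps at (298,264), (360,261) and (422,261). The white cap is at (214,268), with pink (254,246) and purple (286,311) look-alikes. The green tray is at (404,160), the vial at (327,191), the bowl at (520,249) and the jar at (130,246). I'll measure from both views next.

```bash
cat > h.py <<'E'
import numpy as np,cv2
def load(n): return dict(np.load(n+'.npz'))
def ray(c,u,v):
    K=c['intrinsics']; d=np.array([(u-K[0,2])/K[0,0],-(v-K[1,2])/K[1,1],-1.0]); return c['rotation']@d
def plane(c,u,v,z):
    d=ray(c,u,v); return c['xyz']+d*(z-c['xyz'][2])/d[2]
def tri(c1,p1,c2,p2):
    d1=ray(c1,*p1);d2=ray(c2,*p2);A=np.stack([d1,-d2],1)
    t=np.linalg.lstsq(A,c2['xyz']-c1['xyz'],rcond=None)[0]
    a=c1['xyz']+t[0]*d1;b=c2['xyz']+t[1]*d2
    return (a+b)/2,np.linalg.norm(a-b)
def blobs(c,lo,hi,amin=40):
    h=cv2.cvtColor(c['image'],cv2.COLOR_BGR2HSV); m=cv2.inRange(h,np.array(lo),np.array(hi))
    n,l,s,ce=cv2.connectedComponentsWithStats(m)
    return [(tuple(ce[i].round(1)),s[i,:5].tolist()) for i in range(1,n) if s[i,4]>=amin],m
COL=dict(orange=((5,180,150),(14,255,255)),green=((50,150,80),(75,255,255)),pink=((160,80,150),(175,255,255)),yellow=((25,180,150),(32,255,255)))
E
python3 - <<'E'
from h import *
T=load('top0');S=load('scene0')
for k,(lo,hi) in COL.items():
    for n,c in (('top',T),('scene',S)):
        for b in blobs(c,lo,hi)[0]: print(k,n,b, plane(c,*b[0],0.018 if k in('orange','pink') else 0 if k=='green' else .065).round(4))
b=blobs(T,*COL['green'])[1]; cs=max(cv2.findContours(b,0,1)[0],key=cv2.contourArea)
q=cv2.approxPolyDP(cs,6,True)[:,0]; 
for p in q: print('green corner',p,plane(T,*p,0).round(4))
for nm,p,z in [('white',(214,268),.018),('vial top',(327,187),.05),('vialbase',(327,196),0.0),('bowl rim',(520,249),.04),('jar cap',(126,244),.065),('basket FR',(296,203),.04),('basket FL',(197,207),.04)]: print(nm,plane(T,*p,z).round(4))
# raised depth check
for p in [(298,264),(360,261),(422,261),(404,160),(320,330)]:
    z=T['range_z'][p[1],p[0]];print(p,(T['xyz']+z*ray(T,*p)).round(4))
E
python3 - <<'E'
import cv2,numpy as np
i=cv2.imread('pics/top0.png')[110:330,180:560]
cv2.imwrite('pics/crop0.png',cv2.resize(i,None,fx=2.1,fy=2.1,interpolation=cv2.INTER_CUBIC))
E
```

```text
orange top ((np.float64(326.5), np.float64(190.4)), [320, 185, 13, 10, 42]) [ 0.6093 -0.0051  0.018 ]
orange scene ((np.float64(267.4), np.float64(219.7)), [261, 214, 14, 13, 145]) [ 0.4893 -0.1608  0.018 ]
orange scene ((np.float64(306.2), np.float64(230.4)), [299, 224, 15, 13, 155]) [ 0.4912 -0.0533  0.018 ]
orange scene ((np.float64(348.4), np.float64(241.2)), [341, 235, 16, 14, 173]) [0.4902 0.0549 0.018 ]
green top ((np.float64(401.8), np.float64(162.7)), [355, 132, 94, 62, 5569]) [ 0.6628 -0.1456  0.    ]
green scene ((np.float64(236.7), np.float64(266.2)), [198, 246, 77, 42, 1724]) [ 0.6519 -0.1491  0.    ]
pink top ((np.float64(253.4), np.float64(245.7)), [243, 235, 22, 22, 344]) [0.5114 0.1281 0.018 ]
pink scene ((np.float64(375.8), np.float64(258.0)), [367, 250, 18, 17, 235]) [0.5221 0.1331 0.018 ]
yellow top ((np.float64(124.8), np.float64(243.3)), [113, 232, 24, 24, 447]) [0.5136 0.3438 0.065 ]
green corner [357 132] [ 0.7255 -0.0649  0.    ]
green corner [355 191] [ 0.6114 -0.0572  0.    ]
green corner [448 193] [ 0.6023 -0.2269  0.    ]
green corner [447 134] [ 0.7158 -0.2323  0.    ]
white [0.4731 0.1985 0.018 ]
vial top [ 0.6069 -0.0065  0.05  ]
vialbase [ 0.6035 -0.0055  0.    ]
bowl rim [ 0.4888 -0.3357  0.04  ]
jar cap [0.5123 0.3417 0.065 ]
basket FR [0.5821 0.0492 0.04  ]
basket FL [0.5802 0.2256 0.04  ]
(298, 264) [0.4765 0.0489 0.0162]
(360, 261) [ 0.4788 -0.061   0.0167]
(422, 261) [ 0.4754 -0.1698  0.0194]
(404, 160) [ 6.677e-01 -1.499e-01  5.000e-04]
(320, 330) [0.3605 0.013  0.0007]
```

View pics/crop0.png

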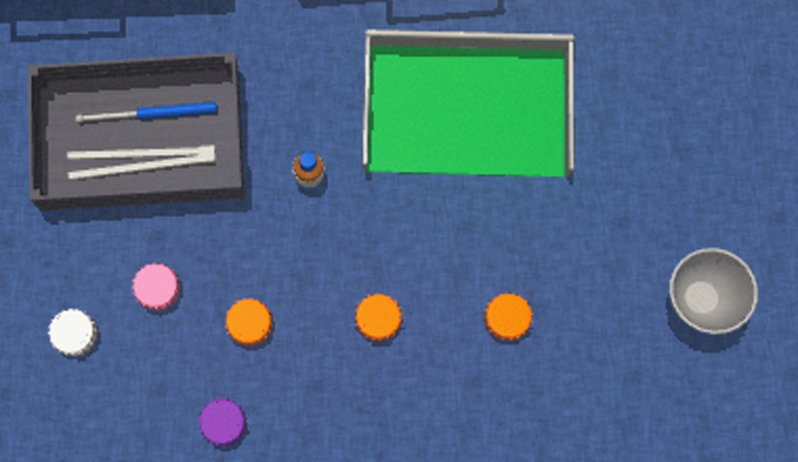

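The crop confirms three plain orange discs. The pink and purple discs and the white cap are different colours and stay put. The two cameras disagree by about 14 mm in x, so I'll check that before moving.

```bash
sed -i 's/orange=((5,180,150),(14,255,255))/orange=((5,180,150),(20,255,255))/' h.py
python3 - <<'E'
from h import *
T=load('top0');S=load('scene0')
o={}
for n,c in (('top',T),('scene',S)):
    bs=[b for b in blobs(c,*COL['orange'],90)[0]]
    print(n,bs)
    o[n]=sorted([b[0] for b in bs],key=lambda p:p[0])
for a,b in zip(sorted(o['top'],key=lambda p:-p[0]),o['scene']): print(a,b,[np.round(x,4) for x in tri(T,a,S,b)])
# depth cloud planes fit for blue table
for n,c in (('top',T),('scene',S)):
    h=cv2.cvtColor(c['image'],cv2.COLOR_BGR2HSV); m=cv2.inRange(h,np.array([105,80,60]),np.array([120,255,255]))
    v,u=np.where((m>0)&(c['range_z']>0)); k=np.random.default_rng(0).choice(len(u),4000)
    P=np.array([c['xyz']+c['range_z'][v[i],u[i]]*ray(c,u[i],v[i]) for i in k]); P=P[abs(P[:,2])<.03]
    A=np.c_[P[:,:2],np.ones(len(P))];print(n,'z plane',np.linalg.lstsq(A,P[:,2],rcond=None)[0],P[:,2].std())
for n in o:
  c=dict(top=T,scene=S)[n]
  for p in o[n]:
    z=np.median(c['range_z'][int(p[1])-2:int(p[1])+3,int(p[0])-2:int(p[0])+3]);print(n,p,(c['xyz']+z*ray(c,*p)).round(4))
E
```

```text
top [((np.float64(359.7), np.float64(260.4)), [349, 250, 22, 22, 354]), ((np.float64(421.6), np.float64(260.1)), [411, 250, 22, 22, 362]), ((np.float64(297.8), np.float64(262.6)), [288, 252, 21, 22, 348])]
scene [((np.float64(267.4), np.float64(219.7)), [261, 214, 14, 13, 145]), ((np.float64(306.2), np.float64(230.4)), [299, 224, 15, 13, 155]), ((np.float64(348.4), np.float64(241.2)), [341, 235, 16, 14, 173])]
(np.float64(421.6), np.float64(260.1)) (np.float64(267.4), np.float64(219.7)) [array([ 0.4781, -0.1696,  0.0084]), np.float64(0.0025)]
(np.float64(359.7), np.float64(260.4)) (np.float64(306.2), np.float64(230.4)) [array([ 0.4806, -0.06  ,  0.0089]), np.float64(0.002)]
(np.float64(297.8), np.float64(262.6)) (np.float64(348.4), np.float64(241.2)) [array([0.4798, 0.0502, 0.0091]), np.float64(0.0012)]
top z plane [8.76376323e-04 8.05970368e-04 6.73435167e-05] 0.002482690065909428
scene z plane [ 9.79676977e-05  2.37955085e-03 -1.62092714e-03] 0.003599498224092669
top (np.float64(297.8), np.float64(262.6)) [0.4786 0.0491 0.0188]
top (np.float64(359.7), np.float64(260.4)) [ 0.4795 -0.0605  0.019 ]
top (np.float64(421.6), np.float64(260.1)) [ 0.4771 -0.1692  0.019 ]
scene (np.float64(267.4), np.float64(219.7)) [ 0.4868 -0.1625  0.0159]
scene (np.float64(306.2), np.float64(230.4)) [ 0.4892 -0.0543  0.0164]
scene (np.float64(348.4), np.float64(241.2)) [0.4879 0.054  0.0161]
```

The two views triangulate to a consistent position within 2.5 mm, but the absolute offset is still unclear. I'll move the wrist camera over the area as a third reference, since it is tied to the arm.

```bash
python3 -m handwheel '[[[41,-69,4,20,1],[41,-69,4,20,1],[41,-69,4,20,1],[41,-69,4,20,1],[41,-69,4,20,1],[41,-69,4,20,1],[41,-69,4,20,1],[41,-69,4,20,1],[41,-69,4,20,1],[41,-69,4,20,1],[41,-69,4,20,1],[41,-69,4,20,1],[41,-69,4,20,1],[41,-69,4,20,1],[41,-69,4,20,1],[41,-69,4,20,1],[41,-69,4,20,1],[41,-69,4,20,1],[41,-69,4,20,1],[41,-69,4,20,1]]]'
python3 -m handwheel '[[[0,0,0,0,1],[0,0,0,0,1],[0,0,0,0,1],[0,0,0,0,1]]]'
python3 - <<'E'
from bench import get_state, capture
import cv2,numpy as np
s=get_state(); print(s['time_s'],s['position'],s['tcp_rot'],s['qpos'])
for n in ['wrist']:
    c=capture(n); cv2.imwrite(f'pics/{n}1.png',c['image']); np.savez(f'{n}1.npz',**c)
    print(n,c['xyz'],c['rotation'])
E
```

```text
time_s: 1.82
position: [0.6209, -0.1086, 0.2479]
tcp_rot: [[-0.001, 1.0, 0.001], [1.0, 0.001, -0.004], [-0.004, 0.001, -1.0]]
contact_force: [-0.7, -0.9, 0.2]
width: 0.0917
time_s: 2.15
position: [0.6191, -0.0991, 0.2479]
tcp_rot: [[-0.01, 1.0, -0.0], [1.0, 0.01, 0.001], [0.001, -0.0, -1.0]]
contact_force: [0.7, 0.2, -0.2]
width: 0.0917
2.15 [ 0.61907787 -0.09906642  0.24794885] [[-9.63827045e-03  9.99953441e-01 -4.68124868e-04]
 [ 9.99952951e-01  9.63877618e-03  1.09037822e-03]
 [ 1.09483960e-03 -4.57593484e-04 -9.99999296e-01]] [-0.1494522   0.41640391  0.32921858  1.52888636 -0.14076472  1.22019516
  1.78254329]
wrist [ 0.55479851 -0.09958281  0.42404433] [[-0.0101376  -0.96919151 -0.24609966]
 [ 0.99994773 -0.00949867 -0.00378318]
 [ 0.001329   -0.24612515  0.96923715]]
```

View pics/wrist1.png

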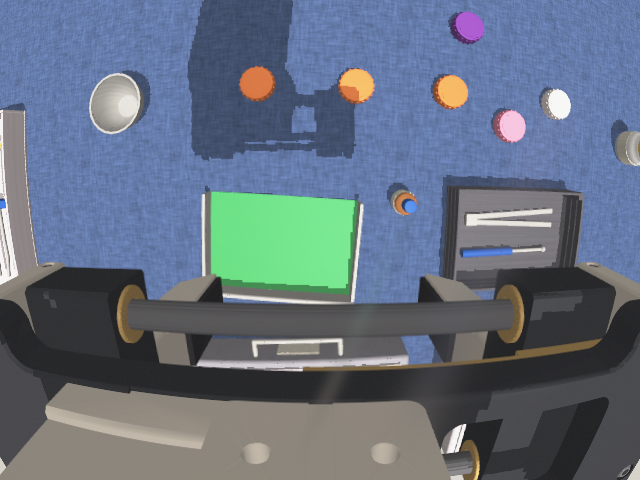

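The wrist view shows orange caps at (257,84), (356,85) and (451,92). The white cap is at (556,104), the vial at (403,203), the bowl at (116,103), and the green liner spans (205–357, 193–300).

```bash
cat >> h.py <<'E'
def rayf(c,u,v):
    p=cv2.fisheye.undistortPoints(np.array([[[float(u),float(v)]]]),c['intrinsics'],np.zeros(4))[0,0]
    return c['rotation']@np.array([p[0],-p[1],-1.0])
def planef(c,u,v,z):
    d=rayf(c,u,v); return c['xyz']+d*(z-c['xyz'][2])/d[2]
def topdisc(m):  # contours
    return [cv2.minEnclosingCircle(k) for k in cv2.findContours(m,0,1)[0] if cv2.contourArea(k)>100]
E
python3 - <<'E'
from h import *
W=load('wrist1');T=load('top0')
h=cv2.cvtColor(W['image'],cv2.COLOR_BGR2HSV)
print(h[84,257],h[75,356],h[92,451],h[245,280],h[104,556])
m=cv2.inRange(h,np.array([5,150,60]),np.array([22,255,255]))
m[150:]=0
def tri2(a,da,b,db):
    t=np.linalg.lstsq(np.stack([da,-db],1),b-a,rcond=None)[0];p=a+t[0]*da;q=b+t[1]*db;return ((p+q)/2).round(4),np.linalg.norm(p-q).round(4)
pts=[]
for n in range(1,cv2.connectedComponentsWithStats(m)[0]):
    s=cv2.connectedComponentsWithStats(m);
    if s[2][n,4]>300: pts.append(s[3][n]); print(s[3][n].round(1),s[2][n],'z.018',planef(W,*s[3][n],.018).round(4),'z.009',planef(W,*s[3][n],.009).round(4))
pts.sort(key=lambda p:p[0])
for p,t in zip(pts,[(421.6,260.1),(359.7,260.4),(297.8,262.6)]): print('tri',tri2(W['xyz'],rayf(W,*p),T['xyz'],ray(T,*t)))
g=cv2.inRange(h,np.array([45,120,60]),np.array([75,255,255]))
k=max(cv2.findContours(g,0,1)[0],key=cv2.contourArea)
for p in cv2.approxPolyDP(k,6,True)[:,0]: print('green',p,planef(W,*p,0).round(4))
for nm,p,z in [('white',(556,104),.018),('vialtop',(410,206),.05),('vialbase',(399,197),.0),('bowlrim',(116,103),.04),('basketFL',(452,187),.04),('pink',(510,125),.018),('purple',(467,27),.018)]: print(nm,planef(W,*p,z).round(4))
E
```

```text
[ 10 172 218] [ 19 145 247] [ 17 150 247] [ 67 126 229] [ 30   1 247]
[257.1  83.4] [240  67  35  34 927] z.018 [ 0.4801 -0.1682  0.018 ] z.009 [ 0.4784 -0.1697  0.009 ]
[351.4  91. ] [339  68  35  36 367] z.018 [ 0.4888 -0.0659  0.018 ] z.009 [ 0.4873 -0.0651  0.009 ]
[450.5  91. ] [433  75  35  34 742] z.018 [0.4809 0.0466 0.018 ] z.009 [0.4793 0.0498 0.009 ]
tri (array([ 0.4785, -0.1702,  0.0091]), np.float64(0.0009))
tri (array([ 0.484 , -0.0625, -0.0135]), np.float64(0.0016))
tri (array([0.4797, 0.0495, 0.0105]), np.float64(0.0004))
green [212 192] [ 0.6022 -0.2257  0.    ]
green [211 270] [ 0.6987 -0.2326  0.    ]
green [222 284] [ 0.7169 -0.2196  0.    ]
green [348 293] [ 0.726  -0.0629  0.    ]
green [356 201] [ 0.6125 -0.057   0.    ]
white [0.4771 0.1937 0.018 ]
vialtop [ 0.6097 -0.0053  0.05  ]
vialbase [ 0.6067 -0.0066  0.    ]
bowlrim [ 0.4919 -0.3302  0.04  ]
basketFL [0.589  0.0437 0.04  ]
pink [0.5126 0.1244 0.018 ]
purple [0.3995 0.069  0.018 ]
```

The wrist and top views agree to about 1 mm: c ≈ (.479,-.169), b ≈ (.480,-.060), a ≈ (.4795,.049), with the centre height triangulated at 9 to 10 mm. The open edge runs from (.612,-.057) to (.602,-.226). The plan is to nest each cap between the fingertips, with a 25 mm gap, and push it. Cap b goes first.

```bash
python3 -m handwheel '[[[-18.1,5.9,-10,-24,-0.45],[-18.1,5.9,-10,-24,-0.45],[-18.1,5.9,-10,-24,-0.45],[-18.1,5.9,-10,-24,-0.45],[-18.1,5.9,-10,-24,-0.45],[-18.1,5.9,-10,-24,-0.45],[-18.1,5.9,-10,-24,-0.45],[-18.1,5.9,-10,-24,-0.45],[-18.1,5.9,-10,-24,-0.45],[-18.1,5.9,-13,-24,-0.45],[-18.1,5.9,-16,-24,-0.45],[-18.1,5.9,-16,-24,-0.45],[-18.1,5.9,-16,-24,-0.45],[-18.1,5.9,-16,-24,-0.45],[-18.1,5.9,-16,-24,-0.45]]]' 20
python3 - <<'E'
from bench import get_state, capture
import cv2,numpy as np
s=get_state(); print(s['time_s'],s['position'],s['width'],s['qpos'])
c=capture('top'); cv2.imwrite('pics/top2.png',c['image'])
E
```

```text
time_s: 3.45
position: [0.4401, -0.0423, 0.0895]
tcp_rot: [[0.4, 0.916, 0.003], [0.916, -0.4, 0.0], [0.001, 0.002, -1.0]]
contact_force: [-0.2, -0.4, -0.4]
width: 0.0254
3.45 [ 0.44008794 -0.04233411  0.08953973] 0.025355115446480805 [-0.31707468  0.30060914  0.36118243  2.16838882 -0.16445556  0.69507376
  1.31453868]
```

View pics/top2.png

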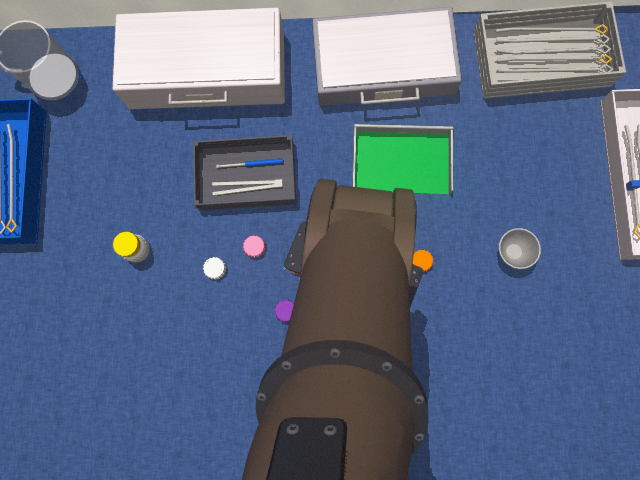

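The top view shows the tool at the start point behind cap b, with the other objects undisturbed. Next I'll go down and push.

```bash
python3 -m handwheel '[[[0,0,-3,0,-0.45],[0,0,-5.5,0,-0.45],[0,0,-7,0,-0.45],[0,0,-7,0,-0.45],[0.7,-0.3,-7,0,-0.45],[1.4,-0.6,-7,0,-0.45],[2.1,-0.9,-7,0,-0.45],[2.8,-1.2,-7,0,-0.45],[3.6,-1.6,-7,0,-0.45],[4.4,-1.9,-7,0,-0.45],[5.2,-2.3,-7,0,-0.45],[6,-2.6,-7,0,-0.45],[6.8,-3,-7,0,-0.45],[7.6,-3.3,-7,0,-0.45],[8.4,-3.6,-7,0,-0.45],[9.2,-4,-7,0,-0.45],[10,-4.3,-7,0,-0.45],[10.4,-4.5,-7,0,-0.45],[10.6,-4.6,-7,0,-0.45],[10.6,-4.6,-7,0,-0.45]]]'
python3 - <<'E'
from bench import get_state, capture
import cv2,numpy as np
c=capture('scene'); cv2.imwrite('pics/scene3.png',cv2.resize(c['image'][190:340,150:450],None,fx=2.5,fy=2.5))
c=capture('wrist'); cv2.imwrite('pics/wrist3.png',c['image'])
E
```

```text
time_s: 5.17
position: [0.5449, -0.0884, 0.018]
tcp_rot: [[0.4, 0.916, 0.0], [0.916, -0.4, -0.0], [-0.0, 0.0, -1.0]]
contact_force: [0.4, -0.1, -0.4]
width: 0.025
```

View pics/scene3.png

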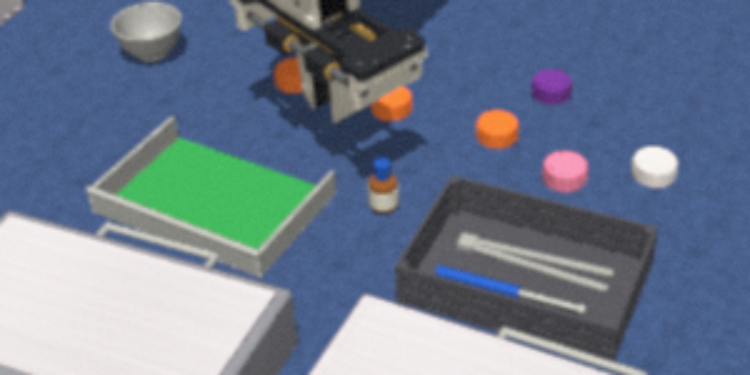

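View pics/wrist3.png

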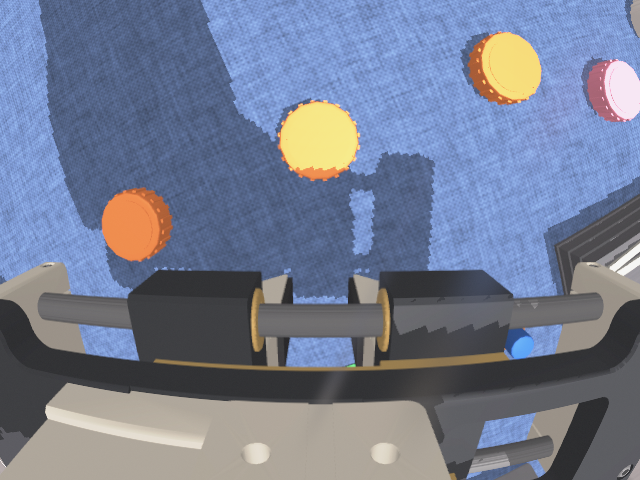

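Cap b appears behind the gripper at wrist pixel (319,140). I need to work out whether the fingers passed it or never reached it.

Run:
```python
from h import *
from bench import get_state,capture
s=get_state();print(s['position'],s['tcp_rot'].round(3) if hasattr(s['tcp_rot'],'round') else s['tcp_rot'],s['width'])
c=capture('wrist');print(c['xyz'],c['rotation'])
for p in [(319,140),(135,226),(505,68),(522,345)]: print(p,planef(c,*p,.018).round(4), 'range',c['range_z'][p[1],p[0]])
t=np.array(s['position']);
# where table-level TCP / tips should project
import numpy as np
R=np.array(s['tcp_rot'])
for off in [(.0125,0,.014),(-.0125,0,.014),(.0125,-.0095,.014),(-.0125,-.0095,.014)]:
    P=t+R@np.array(off); q=c['rotation'].T@(P-c['xyz']); q=np.array([q[0],-q[1],-q[2]])
    print(off,P.round(4),cv2.fisheye.projectPoints((q/q[2]).reshape(1,1,3),np.zeros(3),np.zeros(3),c['intrinsics'],np.zeros(4))[0].ravel())
cv2.imwrite('pics/top3.png',capture('top')['image'][100:340,180:580])
i=capture('wrist')['image'];cv2.imwrite('pics/wc3.png',cv2.resize(i[240:400,200:440],None,fx=3,fy=3))
```

```text
[ 0.54409487 -0.08801946  0.01792236] [[ 0.4    0.916 -0.001]
 [ 0.916 -0.4    0.   ]
 [-0.    -0.001 -1.   ]] 0.02551272945368566
[ 0.48529334 -0.06152242  0.19403983] [[ 3.99687879e-01 -8.88460096e-01 -2.25584257e-01]
 [ 9.16650997e-01  3.87594447e-01  9.75781461e-02]
 [ 7.40916000e-04 -2.45782836e-01  9.69324635e-01]]
(319, 140) [ 0.4807 -0.0599  0.018 ] range 0.16971807
(135, 226) [ 0.479 -0.165  0.018] range 0.17940618
(505, 68) [0.4797 0.044  0.018 ] range 0.1604405
(522, 345) [0.6343 0.0077 0.018 ] range 0.16223966
(0.0125, 0, 0.014) [ 0.5491 -0.0766  0.0039] [341.48206987 271.83890951]
(-0.0125, 0, 0.014) [ 0.5391 -0.0995  0.0039] [295.21349992 271.81994813]
(0.0125, -0.0095, 0.014) [ 0.5404 -0.0728  0.0039] [341.77980411 254.960691  ]
(-0.0125, -0.0095, 0.014) [ 0.5304 -0.0957  0.0039] [294.8859507 254.9459987]
```

View pics/top3.png

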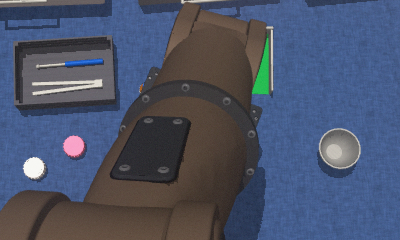

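View pics/wc3.png

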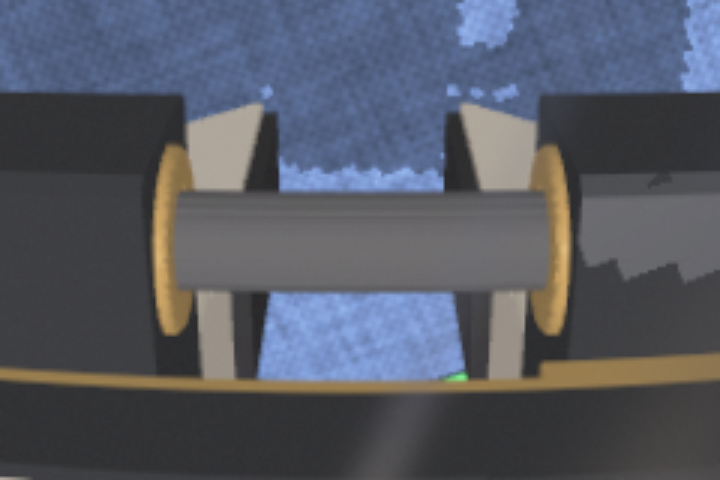

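Cap b is still at its start point (.481,-.060), so the fingers passed over it. The tips look higher than the TCP figure implies, so I'll measure their height directly from depth.

Run:
```python
from h import *
from bench import get_state,capture
c=capture('wrist')
for v in (262,268,272,274,276,278,280,285,290,300,350,355):
    print(v,[(u,(lambda p:(round(float(p[2]),3)))(c['xyz']+rayf(c,u,v)*c['range_z'][v,u])) for u in (270,275,280,285,288,291,320,350,353,356,360,365)])
c=capture('scene'); np.savez('scene4.npz',**c)
i=c['image'][190:250,230:330]; cv2.imwrite('pics/s4.png',cv2.resize(i,None,fx=8,fy=8,interpolation=cv2.INTER_NEAREST))
```

```text
262 [(270, -0.001), (275, 0.0), (280, -0.001), (285, -0.0), (288, 0.0), (291, -0.002), (320, 0.0), (350, -0.002), (353, -0.001), (356, -0.001), (360, 0.001), (365, -0.0)]
268 [(270, -0.002), (275, -0.001), (280, -0.0), (285, -0.001), (288, -0.001), (291, -0.001), (320, -0.001), (350, -0.001), (353, 0.0), (356, -0.001), (360, -0.001), (365, -0.002)]
272 [(270, -0.0), (275, -0.0), (280, -0.001), (285, -0.001), (288, -0.001), (291, -0.001), (320, 0.001), (350, -0.001), (353, -0.001), (356, -0.001), (360, -0.001), (365, -0.001)]
274 [(270, -0.001), (275, -0.001), (280, -0.001), (285, 0.037), (288, -0.001), (291, -0.001), (320, -0.001), (350, -0.0), (353, -0.0), (356, 0.035), (360, -0.001), (365, -0.0)]
276 [(270, -0.001), (275, -0.001), (280, 0.04), (285, 0.039), (288, 0.0), (291, -0.001), (320, -0.0), (350, -0.001), (353, 0.0), (356, 0.039), (360, 0.039), (365, -0.001)]
278 [(270, 0.043), (275, 0.042), (280, 0.042), (285, 0.043), (288, 0.037), (291, 0.038), (320, -0.001), (350, 0.037), (353, 0.038), (356, 0.042), (360, 0.041), (365, 0.042)]
280 [(270, 0.044), (275, 0.044), (280, 0.045),
[... 272 characters left out ...]
.05), (365, 0.05)]
290 [(270, 0.056), (275, 0.056), (280, 0.056), (285, 0.053), (288, 0.053), (291, 0.043), (320, -0.001), (350, 0.05), (353, 0.053), (356, 0.052), (360, 0.057), (365, 0.055)]
300 [(270, 0.066), (275, 0.064), (280, 0.066), (285, 0.061), (288, 0.06), (291, 0.045), (320, -0.001), (350, 0.05), (353, 0.062), (356, 0.062), (360, 0.065), (365, 0.066)]
350 [(270, 0.097), (275, 0.089), (280, 0.083), (285, 0.077), (288, 0.0), (291, -0.002), (320, -0.0), (350, 0.0), (353, 0.069), (356, 0.08), (360, 0.083), (365, 0.089)]
355 [(270, 0.1), (275, 0.089), (280, 0.081), (285, 0.078), (288, -0.001), (291, 0.0), (320, -0.0), (350, -0.0), (353, -0.001), (356, 0.081), (360, 0.083), (365, 0.089)]
```

View pics/s4.png

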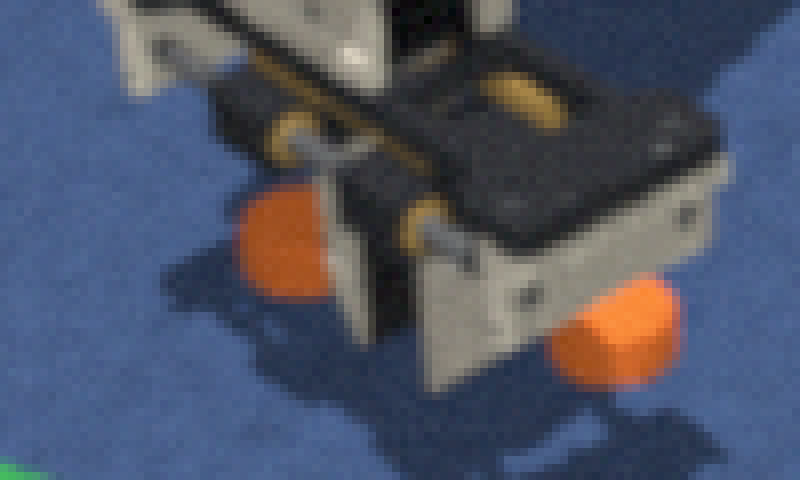

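Depth and both pictures agree: with TCP z reported as 0.018, the fingertips are really at about z = 0.036, not 0.004. I'll check the tips' lateral position and the height of the carriage blocks before going lower.

Run:
```python
from h import *
from bench import get_state,capture
s=get_state(); R=np.array(s['tcp_rot']);t=np.array(s['position'])
print(s['time_s'],s['position'],s['qpos'],s['width'])
c=capture('wrist')
def P(u,v): return c['xyz']+rayf(c,u,v)*c['range_z'][v,u]
for nm,u,v in [('tipL',285,276),('tipL',288,278),('tipR',356,276),('tipR',353,278),('fin',270,279),('blockL',150,280),('blockL',200,273),('blockL',200,280),('blockL',200,300),('blockL',200,340),('blockR',450,274),('blockR',450,300),('blockR',450,345),('rail',320,320),('bar',320,375),('outerL',50,275)]:
    p=P(u,v); print(nm,(u,v),p.round(4),'tool',(R.T@(p-t)).round(4))
```

```text
5.5167 [ 0.5442835  -0.08797171  0.01810194] [-0.14961885  0.56088608  0.29694287  1.96376117 -0.25920971  0.65332276
  1.47073465] 0.02545513240669669
tipL (285, 276) [ 0.5292 -0.0973  0.0395] tool [-0.0146 -0.0101 -0.0214]
tipL (288, 278) [ 0.5314 -0.0972  0.0366] tool [-0.0135 -0.0081 -0.0185]
tipR (356, 276) [ 0.5422 -0.0686  0.0384] tool [ 0.0169 -0.0097 -0.0203]
tipR (353, 278) [ 0.5424 -0.0702  0.0386] tool [ 0.0156 -0.0088 -0.0205]
fin (270, 279) [ 0.5271 -0.1033  0.0425] tool [-0.0209 -0.0097 -0.0244]
blockL (150, 280) [ 0.4958 -0.1109  0.1155] tool [-0.0404 -0.0352 -0.0974]
blockL (200, 273) [ 0.5005 -0.1009  0.1089] tool [-0.0293 -0.035  -0.0908]
blockL (200, 280) [ 0.5008 -0.0987  0.1154] tool [-0.0272 -0.0356 -0.0973]
blockL (200, 300) [ 0.5026 -0.0959  0.126 ] tool [-0.0239 -0.0351 -0.1079]
blockL (200, 340) [ 0.5108 -0.1007  0.1261] tool [-0.0251 -0.0256 -0.108 ]
blockR (450, 274) [ 0.5252 -0.0435  0.1105] tool [ 0.0331 -0.0353 -0.0924]
blockR (450, 300) [ 0.5243 -0.0482  0.1244] tool [ 0.0285 -0.0343 -0.1062]
blockR (450, 345) [ 0.5339 -0.0515  0.126 ] tool [ 0.0293 -0.0241 -0.1079]
rail (320, 320) [ 0.5192 -0.0761  0.1193] tool [ 0.0008 -0.0278 -0.1012]
bar (320, 375) [ 0.5225 -0.0776  0.1356] tool [ 0.0008 -0.0241 -0.1175]
outerL (50, 275) [ 0.4823 -0.1456  0.1112] tool [-0.0776 -0.0338 -0.0931]
```

The whole gripper sits about 32 mm higher than the TCP figure says; it is fine laterally, and the carriage is 72 mm above the tip. I'll go back behind cap b and lower in steps, watching force and depth.

```bash
python3 -m handwheel '[[[-3.5,1.5,0.5,0,-0.45],[-7,3,0.5,0,-0.45],[-10.6,4.6,0.5,0,-0.45],[-10.6,4.6,0,0,-0.45],[-10.6,4.6,-1,0,-0.45],[-10.6,4.6,-1.7,0,-0.45],[-10.6,4.6,-2.2,0,-0.45],[-10.6,4.6,-2.4,0,-0.45],[-10.6,4.6,-2.4,0,-0.45],[-10.6,4.6,-2.4,0,-0.45]]]'
cat > tip.py <<'E'
from h import *
from bench import get_state,capture
s=get_state(); R=np.array(s['tcp_rot']);t=np.array(s['position'])
print(s['time_s'],s['position'],s['contact_force'],s['width'])
c=capture('wrist')
for u in (280,283,286,289,352,355,358,361):
    for v in range(262,292):
        p=c['xyz']+rayf(c,u,v)*c['range_z'][v,u]; q=R.T@(p-t)
        if c['range_z'][v,u]>0 and abs(q[1])<.012 and abs(q[0])<.03 and p[2]>.003: print(u,v,p.round(4)); break
cv2.imwrite('pics/w_tip.png',c['image'])
E
python3 tip.py
```

```text
time_s: 6.4
position: [0.4387, -0.0424, -0.006]
tcp_rot: [[0.401, 0.916, -0.0], [0.916, -0.401, -0.0], [-0.0, -0.0, -1.0]]
contact_force: [0.3, 0.3, 0.0]
width: 0.0254
6.4 [ 0.43874141 -0.04244296 -0.00603175] [0.3338009  0.27384243 0.00795911] 0.02535304834715565
280 276 [ 0.4227 -0.0537  0.0158]
283 275 [ 0.4235 -0.0529  0.0133]
286 274 [ 0.424  -0.0518  0.0118]
289 277 [ 0.4258 -0.0511  0.012 ]
352 277 [ 0.437  -0.025   0.0125]
355 274 [ 0.4363 -0.0232  0.0123]
358 275 [ 0.4368 -0.0221  0.0136]
361 276 [ 0.4368 -0.021   0.0164]
```

View pics/w_tip.png

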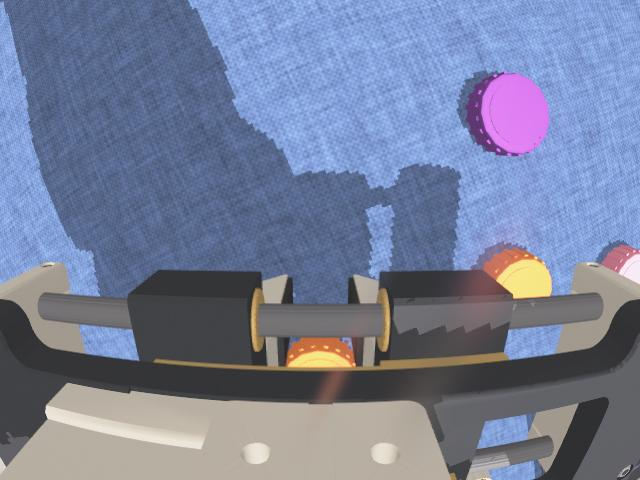

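The tips measure about 11 mm up with no contact force, and cap b sits centred between the fingers at (320,355). I'll lower 5 mm more and push.

```bash
python3 -m handwheel '[[[0,0,-0.3,0,-0.45],[0,0,-0.5,0,-0.45],[0.7,-0.3,-0.5,0,-0.45],[1.4,-0.6,-0.5,0,-0.45],[2.1,-0.9,-0.5,0,-0.45],[2.8,-1.2,-0.5,0,-0.45],[3.6,-1.6,-0.5,0,-0.45],[4.4,-1.9,-0.5,0,-0.45],[5.2,-2.3,-0.5,0,-0.45],[6,-2.6,-0.5,0,-0.45],[6,-2.6,-0.5,0,-0.45]]]'
python3 tip.py
```

```text
time_s: 7.37
position: [0.5008, -0.0691, -0.0108]
tcp_rot: [[0.401, 0.916, 0.002], [0.916, -0.401, -0.001], [0.0, 0.002, -1.0]]
contact_force: [0.6, -0.3, 0.2]
width: 0.0255
7.3667 [ 0.50082139 -0.06909073 -0.01078516] [ 0.60653423 -0.26777545  0.1728027 ] 0.025509595366382348
280 276 [ 0.485  -0.0806  0.01  ]
283 275 [ 0.4855 -0.0795  0.0087]
286 274 [ 0.4857 -0.0781  0.0084]
289 277 [ 0.4876 -0.0776  0.0079]
352 277 [ 0.4992 -0.0517  0.0075]
355 274 [ 0.4985 -0.0499  0.0072]
358 275 [ 0.4994 -0.0488  0.0075]
361 276 [ 0.4996 -0.0477  0.0096]
```

View pics/w_tip.png

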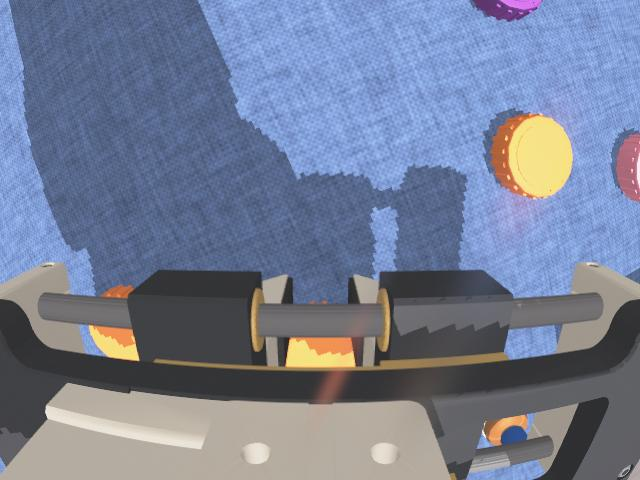

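Cap b is nested at (320,330) and moving with the fingers. I'll continue into the tray.

```bash
python3 -m handwheel '[[[0.8,-0.3,0,0,-0.45],[1.6,-0.7,0,0,-0.45],[2.5,-1.1,0,0,-0.45],[3.4,-1.5,0,0,-0.45],[4.3,-1.9,0,0,-0.45],[5.2,-2.3,0,0,-0.45],[6.1,-2.6,0,0,-0.45],[7,-3,0,0,-0.45],[7.9,-3.4,0,0,-0.45],[8.8,-3.8,0,0,-0.45],[9.7,-4.2,0,0,-0.45],[10.6,-4.6,0,0,-0.45],[11.5,-5,0,0,-0.45],[12.4,-5.4,0,0,-0.45],[13.3,-5.8,0,0,-0.45],[14.2,-6.2,0,0,-0.45],[15,-6.5,0,0,-0.45],[15.6,-6.8,0,0,-0.45],[15.8,-6.9,0,0,-0.45],[15.8,-6.9,0,0,-0.45]]]'
python3 - <<'E'
from h import *
from bench import capture
c=capture('scene'); cv2.imwrite('pics/scene5.png',cv2.resize(c['image'][190:340,150:450],None,fx=2.5,fy=2.5))
E
python3 tip.py
```

```text
time_s: 9.08
position: [0.6569, -0.1375, -0.0111]
tcp_rot: [[0.4, 0.916, 0.0], [0.916, -0.4, -0.0], [-0.0, 0.0, -1.0]]
contact_force: [0.2, -0.3, 0.6]
width: 0.0253
9.1333 [ 0.65637728 -0.13719791 -0.01112625] [ 0.06145934 -0.24600577 -0.33833073] 0.02487711118650497
280 276 [ 0.6406 -0.1487  0.01  ]
283 275 [ 0.6409 -0.1475  0.0091]
286 274 [ 0.6417 -0.1466  0.0066]
289 277 [ 0.6434 -0.1459  0.0071]
352 277 [ 0.655  -0.1198  0.0065]
355 274 [ 0.6537 -0.118   0.0078]
358 275 [ 0.6546 -0.1169  0.0082]
361 276 [ 0.6551 -0.1158  0.0095]
```

View pics/scene5.png

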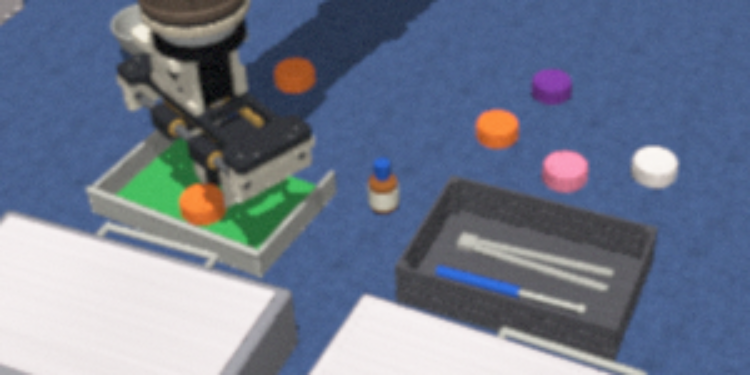

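View pics/w_tip.png

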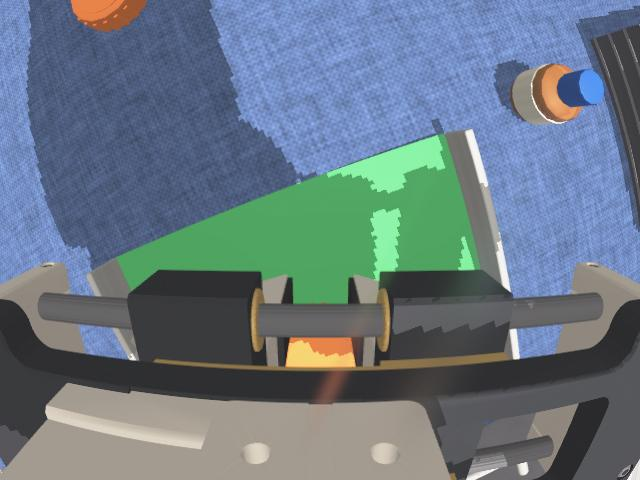

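Cap b is deep in the tray at scene (202,205), and it is nested at (320,330) in the wrist view. I'll back off, rise, and go behind cap c.

```bash
python3 -m handwheel '[[[-1.5,0.6,0,0,-0.45],[-2.5,1.1,1,0,-0.45],[-3,1.3,4,0,-0.45],[-3,1.3,7,0,-0.45],[-7,0,7,7,-0.45],[-11,-1,7,14,-0.45],[-15,-2,7,18,-0.45],[-19,-2.7,7,18,-0.45],[-22.3,-2.7,7,18,-0.45],[-22.3,-2.7,7,18,-0.45],[-22.3,-2.7,7,18,-0.45],[-22.3,-2.7,4,18,-0.45],[-22.3,-2.7,2,18,-0.45],[-22.3,-2.7,0.5,18,-0.45],[-22.3,-2.7,0,18,-0.45],[-22.3,-2.7,0,18,-0.45]]]'
python3 tip.py
```

```text
time_s: 10.52
position: [0.4337, -0.1637, -0.0119]
tcp_rot: [[0.097, 0.995, -0.001], [0.995, -0.097, 0.0], [0.0, -0.002, -1.0]]
contact_force: [0.1, -0.5, 0.6]
width: 0.0254
10.5167 [ 0.43367896 -0.1637194  -0.01188886] [ 0.14837769 -0.53099186  0.5719089 ] 0.025435034023102886
280 276 [ 0.4226 -0.1801  0.0085]
283 275 [ 0.4226 -0.1788  0.0075]
286 274 [ 0.4227 -0.1776  0.0061]
289 277 [ 0.4243 -0.1764  0.006 ]
352 277 [ 0.427  -0.1481  0.0063]
355 274 [ 0.4259 -0.1466  0.0056]
358 275 [ 0.4256 -0.1454  0.0081]
361 276 [ 0.4257 -0.1442  0.0095]
```

View pics/w_tip.png

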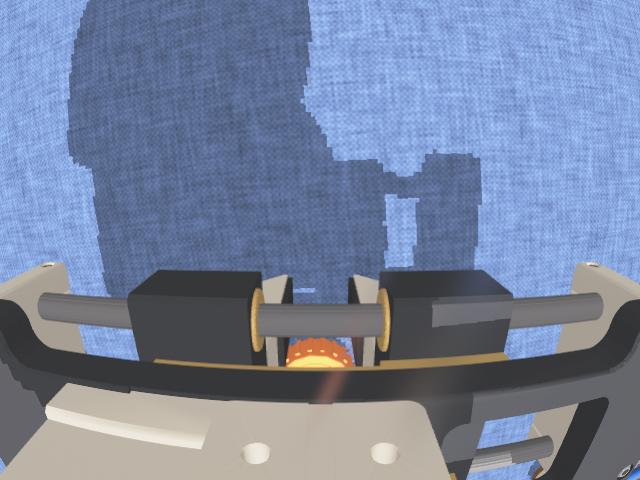

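Cap c is centred ahead of the fingers at (320,352). Pushing now.

```bash
python3 -m handwheel '[[[0.7,-0.1,0,0,-0.45],[1.4,-0.1,0,0,-0.45],[2.1,-0.2,0,0,-0.45],[2.9,-0.3,0,0,-0.45],[3.8,-0.4,0,0,-0.45],[4.8,-0.5,0,0,-0.45],[5.8,-0.6,0,0,-0.45],[6.8,-0.7,0,0,-0.45],[7.8,-0.8,0,0,-0.45],[8.8,-0.9,0,0,-0.45],[9.8,-1,0,0,-0.45],[10.8,-1.1,0,0,-0.45],[11.8,-1.2,0,0,-0.45],[12.8,-1.3,0,0,-0.45],[13.8,-1.4,0,0,-0.45],[14.8,-1.5,0,0,-0.45],[15.8,-1.6,0,0,-0.45],[16.8,-1.7,0,0,-0.45],[17.6,-1.8,0,0,-0.45],[18.2,-1.9,0,0,-0.45]]]'
python3 -m handwheel '[[[0.4,0,0,0,-0.45],[0.5,0,0,0,-0.45],[0.5,0,0,0,-0.45]]]'
python3 - <<'E'
from h import *
from bench import capture
c=capture('scene'); cv2.imwrite('pics/scene6.png',cv2.resize(c['image'][190:340,150:450],None,fx=2.5,fy=2.5))
E
python3 tip.py
```

```text
time_s: 12.23
position: [0.6166, -0.1831, -0.011]
tcp_rot: [[0.097, 0.995, 0.0], [0.995, -0.097, 0.0], [0.0, 0.0, -1.0]]
contact_force: [0.2, 0.5, 0.2]
width: 0.0251
time_s: 12.48
position: [0.6205, -0.1831, -0.0111]
tcp_rot: [[0.097, 0.995, -0.0], [0.995, -0.097, 0.0], [0.0, -0.0, -1.0]]
contact_force: [-0.1, 0.2, -0.9]
width: 0.0253
12.5333 [ 0.62018045 -0.18312657 -0.01107343] [-0.26952628  0.10404264 -0.1012288 ] 0.024984282314159875
280 276 [ 0.6089 -0.1994  0.0099]
283 275 [ 0.6087 -0.1981  0.0093]
286 274 [ 0.6093 -0.197   0.0066]
289 277 [ 0.6107 -0.1958  0.007 ]
352 277 [ 0.6134 -0.1675  0.0072]
355 274 [ 0.6122 -0.166   0.0069]
358 275 [ 0.612  -0.1649  0.0092]
361 276 [ 0.6121 -0.1637  0.0106]
```

View pics/scene6.png

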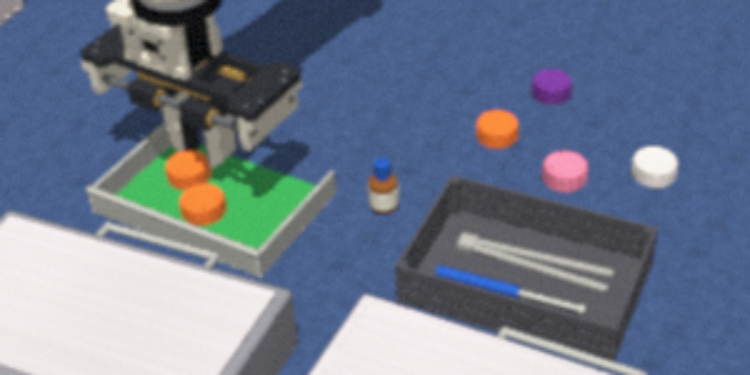

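View pics/w_tip.png

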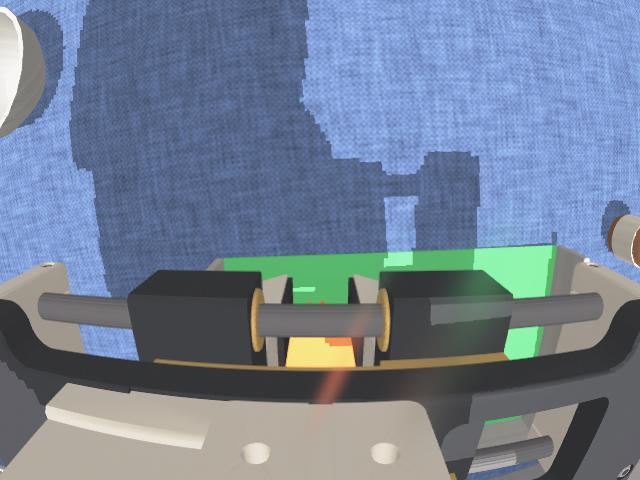

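Caps b and c are both in the tray, at scene (202,205) and (188,170). Next I'll go to cap a, staying clear of the pink and purple discs and the vial.

```bash
python3 -m handwheel '[[[-1.5,0.1,0,0,-0.45],[-2.5,0.2,1,0,-0.45],[-3,0.3,4.5,0,-0.45],[-3,0.3,8,0,-0.45],[-5,4,8,-7,-0.45],[-7,7.5,8,-14,-0.45],[-9,11,8,-21,-0.45],[-11,14.5,8,-28,-0.45],[-13,18,8,-35,-0.45],[-15,22,8,-42,-0.45],[-15.9,26.4,8,-49,-0.45],[-15.9,26.4,8,-55.5,-0.45],[-15.9,26.4,8,-55.5,-0.45],[-15.9,26.4,8,-55.5,-0.45],[-15.9,26.4,6,-55.5,-0.45],[-15.9,26.4,6,-55.5,-0.45]]]'
python3 tip.py
python3 - <<'E'
from h import *
from bench import capture
c=capture('scene'); cv2.imwrite('pics/scene7.png',cv2.resize(c['image'][190:340,150:450],None,fx=2.5,fy=2.5))
E
```

```text
time_s: 13.92
position: [0.4607, 0.079, 0.0476]
tcp_rot: [[0.875, 0.485, -0.002], [0.485, -0.875, -0.001], [-0.002, 0.0, -1.0]]
contact_force: [-0.6, 0.1, -0.1]
width: 0.0251
13.9167 [0.46069852 0.07901955 0.04755308] [-0.6074305   0.11768765 -0.08043033] 0.02510093558060161
280 276 [0.4412 0.0806 0.069 ]
283 275 [0.4424 0.0809 0.0667]
286 274 [0.4433 0.082  0.0669]
289 277 [0.4452 0.0811 0.066 ]
352 277 [0.4701 0.0948 0.0658]
355 274 [0.4708 0.0965 0.0649]
358 275 [0.4719 0.097  0.0661]
361 276 [0.473  0.0976 0.0675]
```

View pics/scene7.png

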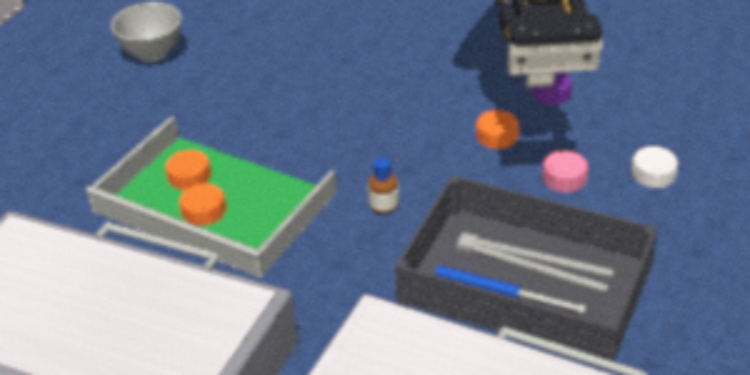

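View pics/w_tip.png

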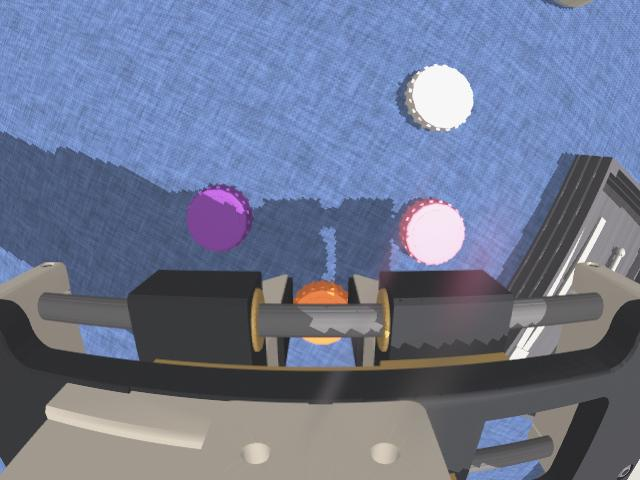

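Cap a is centred between the fingers at (321,312), with the pink disc at (432,232) and the purple disc at (219,218) clear of both. I'll go down and push along leg 1.

```bash
python3 -m handwheel '[[[-0.1,0.2,-2.5,0,-0.45],[-0.1,0.2,-4.5,0,-0.45],[-0.1,0.2,-5.7,0,-0.45],[-0.1,0.2,-6,0,-0.45],[-0.1,0.2,-6,0,-0.45],[0.2,-0.4,-6,0,-0.45],[0.6,-1,-6,0,-0.45],[0.9,-1.6,-6,0,-0.45],[1.3,-2.3,-6,0,-0.45],[1.8,-3.2,-6,0,-0.45],[2.3,-4.1,-6,0,-0.45],[2.8,-5,-6,0,-0.45],[3.3,-6,-6,0,-0.45],[3.9,-7,-6,0,-0.45],[4.4,-8,-6,0,-0.45],[5,-9,-6,0,-0.45],[5.5,-10,-6,0,-0.45],[6.1,-11,-6,0,-0.45],[6.6,-12,-6,0,-0.45],[7.1,-12.8,-6,0,-0.45]]]'
python3 -m handwheel '[[[0.5,-0.8,0,0,-0.45],[0.9,-1.5,0,0,-0.45],[1.1,-1.9,0,0,-0.45],[1.2,-2.1,0,0,-0.45],[1.2,-2.1,0,0,-0.45]]]'
python3 tip.py
python3 - <<'E'
from h import *
from bench import capture
c=capture('scene'); cv2.imwrite('pics/scene8.png',cv2.resize(c['image'][190:340,150:450],None,fx=2.5,fy=2.5))
E
```

```text
time_s: 15.68
position: [0.533, -0.0486, -0.011]
tcp_rot: [[0.876, 0.483, 0.0], [0.483, -0.876, -0.0], [-0.0, 0.0, -1.0]]
contact_force: [0.2, -0.1, -0.3]
width: 0.0253
time_s: 16.1
position: [0.5446, -0.0685, -0.011]
tcp_rot: [[0.876, 0.483, 0.0], [0.483, -0.876, -0.0], [-0.0, 0.0, -1.0]]
contact_force: [-0.1, -0.4, -0.4]
width: 0.0253
16.1 [ 0.54459146 -0.06851748 -0.01099428] [-0.14872896 -0.38405309 -0.38230201] 0.025307030669041677
280 276 [ 0.5252 -0.0671  0.0098]
283 275 [ 0.5262 -0.0666  0.0082]
286 274 [ 0.5273 -0.0659  0.0072]
289 277 [ 0.5291 -0.0664  0.0074]
352 277 [ 0.554  -0.0528  0.0071]
355 274 [ 0.5546 -0.051   0.0068]
358 275 [ 0.5556 -0.0504  0.0083]
361 276 [ 0.5568 -0.0499  0.0094]
```

View pics/scene8.png

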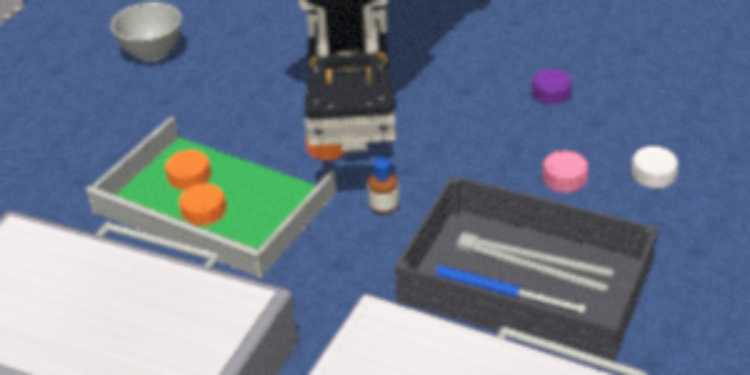

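View pics/w_tip.png

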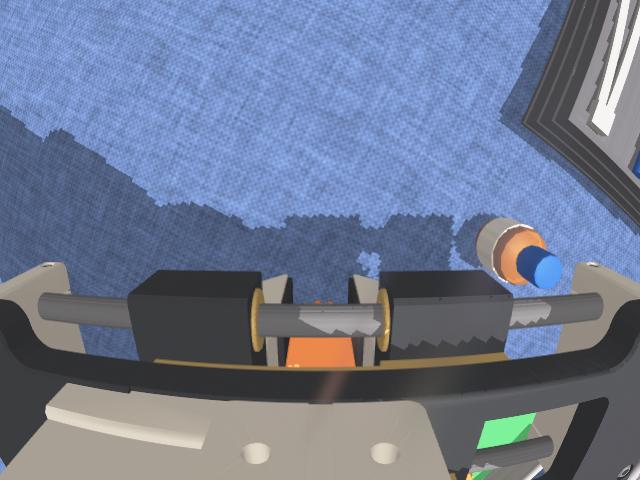

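Cap a is nested at about (.556,-.0895), in front of the opening. I'll reposition behind it for the final push.

```bash
python3 -m handwheel '[[[-0.7,1.3,0,0,-0.45],[-1,1.8,0,0,-0.45],[-1,1.8,3,0,-0.45],[-1,1.8,6,0,-0.45],[-2,1,6,7,-0.45],[-3,0,6,14,-0.45],[-3.1,-1.6,6,21,-0.45],[-3.1,-1.6,6,28,-0.45],[-3.1,-1.6,6,35,-0.45],[-3.1,-1.6,6,42,-0.45],[-3.1,-1.6,6,49,-0.45],[-3.1,-1.6,6,54,-0.45],[-3.1,-1.6,6,54,-0.45],[-3.1,-1.6,6,54,-0.45],[-3.1,-1.6,6,54,-0.45]]]'
python3 tip.py
```

```text
time_s: 17.45
position: [0.5134, -0.0839, 0.049]
tcp_rot: [[0.126, 0.992, -0.0], [0.992, -0.126, 0.0], [0.0, -0.0, -1.0]]
contact_force: [-0.1, 0.2, -0.3]
width: 0.0253
17.45 [ 0.51336957 -0.08385389  0.04902433] [-0.11364107  0.22571361 -0.26347459] 0.025264311559877097
280 276 [ 0.5018 -0.0998  0.0694]
283 275 [ 0.5019 -0.0986  0.0682]
286 274 [ 0.5022 -0.0975  0.0663]
289 277 [ 0.5036 -0.0962  0.0669]
352 277 [ 0.5069 -0.068   0.0676]
355 274 [ 0.506  -0.0665  0.0667]
358 275 [ 0.5059 -0.0653  0.0688]
361 276 [ 0.5061 -0.0641  0.0701]
```

View pics/w_tip.png

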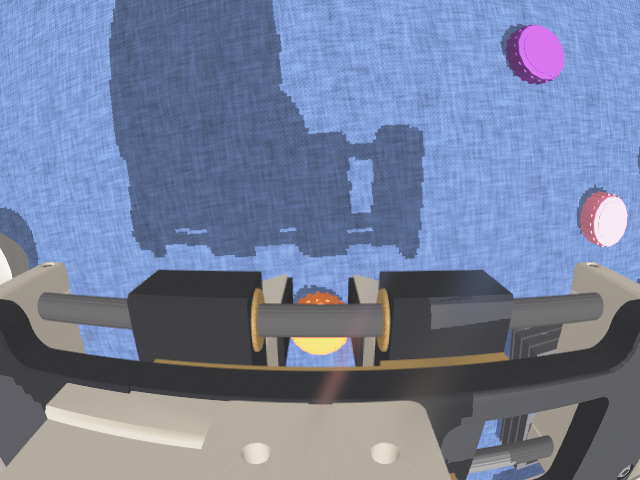

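Cap a is centred again at (319,325). This is the final push.

```bash
python3 -m handwheel '[[[0,0,-2.5,0,-0.45],[0,0,-4.5,0,-0.45],[0,0,-5.7,0,-0.45],[0,0,-6,0,-0.45],[0,0,-6,0,-0.45],[0.7,-0.1,-6,0,-0.45],[1.4,-0.2,-6,0,-0.45],[2.1,-0.3,-6,0,-0.45],[2.9,-0.4,-6,0,-0.45],[3.8,-0.5,-6,0,-0.45],[4.7,-0.6,-6,0,-0.45],[5.6,-0.7,-6,0,-0.45],[6.5,-0.8,-6,0,-0.45],[7.4,-0.9,-6,0,-0.45],[8.3,-1,-6,0,-0.45],[9.2,-1.1,-6,0,-0.45],[10.1,-1.2,-6,0,-0.45],[10.8,-1.3,-6,0,-0.45],[11.3,-1.4,-6,0,-0.45],[11.3,-1.4,-6,0,-0.45]]]'
python3 -m handwheel '[[[-1,0.1,0,0,-0.45],[-2,0.2,0,0,-0.45],[-3,0.3,2,0,-0.45],[-3,0.3,6,0,-0.45],[-3,0.3,10,0,-0.45],[-3,0.3,14,0,-0.45],[-3,1,18,0,-0.45],[-3,2,22,0,-0.45],[-3,2,25,0,-0.45],[-3,2,25,0,-0.45],[-3,2,25,0,-0.45],[-3,2,25,0,-0.45],[-3,2,25,0,-0.45]]]'
python3 - <<'E'
from h import *
from bench import capture
c=capture('wrist'); cv2.imwrite('pics/wrist9.png',c['image']);np.savez('wrist9.npz',**c)
c=capture('scene'); cv2.imwrite('pics/scene9.png',cv2.resize(c['image'][190:340,150:450],None,fx=2.5,fy=2.5))
E
```

```text
time_s: 19.17
position: [0.6277, -0.0984, -0.011]
tcp_rot: [[0.123, 0.992, 0.001], [0.992, -0.123, -0.0], [-0.0, 0.001, -1.0]]
contact_force: [-0.2, -0.2, -1.1]
width: 0.0252
time_s: 20.25
position: [0.5954, -0.0782, 0.2375]
tcp_rot: [[0.124, 0.992, -0.003], [0.992, -0.124, 0.0], [-0.0, -0.003, -1.0]]
contact_force: [-0.1, 0.1, -0.6]
width: 0.0256
```

View pics/scene9.png

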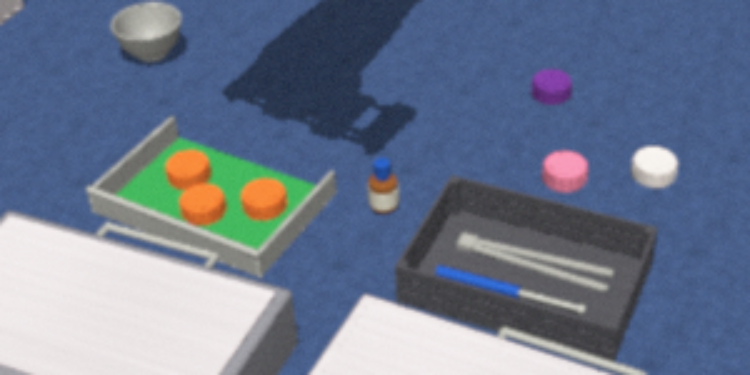

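View pics/wrist9.png

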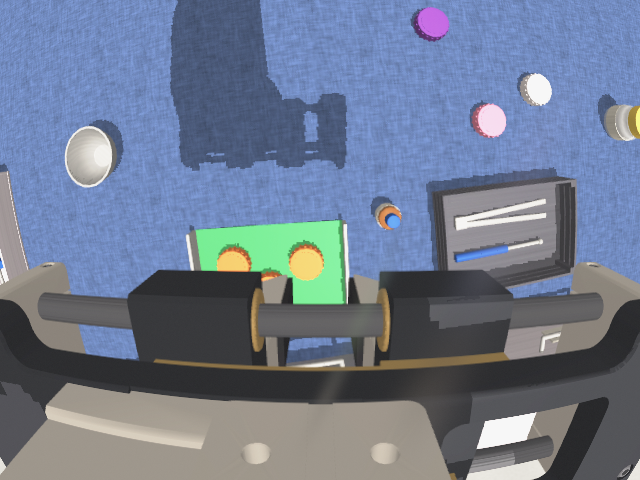

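All three caps are in the tray: wrist (234,264), (305,262) and (270,275, partly hidden). I'll move the arm aside for a numeric check from the top camera.

```bash
python3 -m handwheel '[[[-10,40,2,0,-0.45],[-10,40,2,0,-0.45],[-10,40,2,0,-0.45],[-10,40,2,0,-0.45],[-10,40,2,0,-0.45],[-10,40,2,0,-0.45],[-10,40,2,0,-0.45],[-10,40,2,0,-0.45],[-10,40,2,0,-0.45],[-10,40,2,0,-0.45],[-10,40,2,0,-0.45],[-10,40,2,0,-0.45],[-10,40,2,0,-0.45],[-10,40,2,0,-0.45],[-10,40,2,0,-0.45],[-10,40,2,0,-0.45],[-10,40,2,0,-0.45]]]'
python3 - <<'E'
from h import *
from bench import capture
c=capture('top'); cv2.imwrite('pics/top10.png',c['image'])
A=np.array([.612,-.057]);B=np.array([.602,-.226]);n=np.array([-(B-A)[1],(B-A)[0]])/np.linalg.norm(B-A)
for b in blobs(c,*COL['orange'],90)[0]:
    p=plane(c,*b[0],.018); P=c['xyz']+ray(c,*b[0])*c['range_z'][int(b[0][1]),int(b[0][0])]
    print(b[0],p.round(4),'past edge',((p[:2]-A)@n).round(4),'along',((p[:2]-A)@(B-A)/np.linalg.norm(B-A)).round(4),'depth z',P[2].round(4))
T=load('top0')
for nm,(x0,y0,x1,y1) in dict(vial=(315,178,340,206),bowl=(495,225,545,275)).items(): print(nm,cv2.absdiff(T['image'][y0:y1,x0:x1],c['image'][y0:y1,x0:x1]).mean())
E
```

```text
time_s: 21.77
position: [0.4969, 0.3209, 0.2591]
tcp_rot: [[0.125, 0.992, 0.0], [0.992, -0.125, -0.0], [-0.0, 0.0, -1.0]]
contact_force: [-0.3, -0.2, -0.3]
width: 0.0251
(np.float64(402.9), np.float64(150.9)) [ 0.6795 -0.1466  0.018 ] past edge 0.0727 along 0.0855 depth z 0.0161
(np.float64(378.4), np.float64(166.2)) [ 0.6519 -0.1007  0.018 ] past edge 0.0424 along 0.0413 depth z 0.0181
(np.float64(424.9), np.float64(168.5)) [ 0.6448 -0.1847  0.018 ] past edge 0.0403 along 0.1255 depth z 0.0194
vial 2.072857142857143
bowl 1.9196
```

View pics/top10.png

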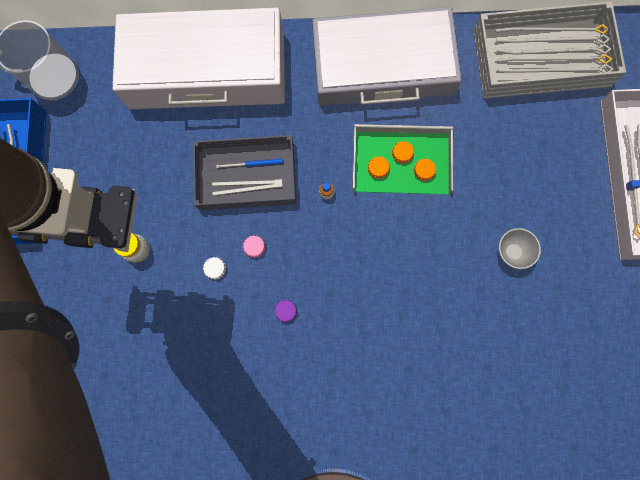

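The top view shows the caps at (403,151), (378,166) and (425,169), all flat and at least 40 mm past the open edge. The white cap, vial, bowl and jar are unmoved, and the arm is hanging free.

```bash
python3 -c "
from bench import job_done
print(job_done())"
```

```text
the job is handed in; nothing more can be done
None
```

I pushed all three orange caps along the table into the count tray, nested between the half-closed fingertips. The job was handed in at about 22 s; no verdict is reported.

**Last checks (top camera):**
- **Caps:** the centres are about 73, 42 and 40 mm past the open edge. They lie between the side walls, with tops at 16–19 mm, so flat on the table.
- **Other things:** the vial and bowl show no change between the first and last top images. The white cap, jar, pink cap and purple cap look unmoved by eye. The arm ended clear of everything.

**What failed or disagreed:**
- **Fingertip height:** the first push passed over cap b without touching it. At a reported TCP height of 18 mm, the fingertips measured about 36 mm up, so they stood about 32 mm higher than the robot's figures imply. I measured this in the wrist depth image, lowered the tool to match, and repeated the push.
- **Scene camera:** it placed the caps 8–14 mm away from where the top and wrist cameras agreed, so I used those two.

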